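# Refit the drive hub of a carousel sample changer on its spindle flat

### The arm

A 6-joint arm with a two-finger parallel gripper is mounted at the origin on the work surface. World frame = base frame: x ahead of the robot, y to its left, z up, the work surface at z = 0. Lengths are in m, angles in rad, forces in N, time in s.
With the tool pointing down it reaches from about 0.3 to 0.875 m from the base axis. Payload 6.4 kg.
Tool frame: the origin (TCP) lies at the very end of the fingers, on their centre line; the grasp point (between the pads) lies 19 mm behind it; z points along the fingers, y is the line along which they close (so a half turn about z gives the same grasp; the last joint's range is limited). The gripper opens to 85 mm and grips with 20 to 120 N. Pads are 22 mm wide; open, the fingers measure 114 mm over their backs; the gripper's body (76 mm by 85 mm) begins 54 mm behind the grasp point. The pads swing forward as they close: fully open they stand 13 mm farther back than shut.
Start: joints at [1.102, 0.181, 1.607, -0, 1.354, -0.206], TCP at [0.149, 0.555, 0.231] pointing down, gripper open.
Joint ranges: [-2.99, 2.99], [-0.89, 2.07], [0.3, 2.58], [-1.14, 4.28], [0, 2.63], [-3.12, 3.12]. Speed limits (rad/s): [2.57, 2.57, 3.01, 3.14, 3.14, 3.14].

### API

Orientations are given as a unit quaternion [w, x, y, z].
In Python, from bench import * gives the robot as it stands. The module is installed in compiled form; this text tells all that it offers.
- The arm moves only by the tool arm_command, never from a script. Its arguments are lists of equal length, an entry for each row: "dp": the shift along the tool's x, y, z in units of 0.25 m (1.0 is 0.25 m), a list of three; "turn": the turn, a rotation vector about the tool's x, y, z in units of 30 degrees (1.0 is 30 degrees), a list of three; "jaw": the opening, from 0 (shut) to 1 (fully open). A call has 1 to 5 rows; each row is the pose to reach, as a shift and turn from the pose commanded when the call began, along the tool's axes at that moment; what a row does not reach only later rows make up. A row lasts 1/8 s, in which the tool goes at most 62.5 mm and 10.7 degrees, less where a joint would pass 70% of its speed; a pose out of reach is approached as far as the arm can. A call with a number of a shift or a turn outside -1 to 1 is refused whole. A call with a gripper value outside its range is refused whole. The fingers move at their own pace and stop on an object; the grip force is fixed at half the most. Time passes only in rows, so rows that repeat a pose let the fingers close. It gives the time, the measured TCP pose, the force, the opening and the grip force at its end, in the units of the state.
- get_obs(): the state, without advancing time (a new reading comes with each control period).
- camera(name): name is "side" or "top" or "wrist"; returns the picture (400x640x3 uint8, blue, green, red); there is no depth.
- get_calibration(name): a dict with "camera_matrix" (3x3 intrinsics, pixels), "R" (3x3) and "t" (3): a world point X has camera coordinates R X + t; the wrist camera has in their place "mount" (4x4, takes a point from camera to tool coordinates, whose origin is the TCP and whose axes are the flange's). Camera axes: x right, y down, z forward; pixel columns grow to the right and rows downward; lengths in m; the calibration is good to about 2 mm. A picture is of the moment at which its call begins: read the wrist's pose just before it. get_calibration takes no time and is no camera call.
- hand_in(): hands the job in; it is judged then, once.
The state is a dict: "time_s": time; "q": joint angles; "dq": joint speeds; "joint_efforts": joint torques, N m; "eef_pos": TCP position; "eef_rot": TCP orientation; "wrist_force": force on the tool from outside, world axes, zero at the start; "torque": the same for the moment, N m; "opening": opening from 0.0 (shut) to 1.0 (fully open); "grasp_force": force on a finger pad.
Only numpy, scipy, OpenCV 4.12 (cv2) and the standard library are available. Lean on these libraries where they do the work, as an engineer would, in place of code of your own. Each camera call takes 0.05 s, during which the arm holds its last target. There are 200 camera calls.

### The job

Refit the sample changer's drive hub. With the hub still on its post, turn the changer's bare spindle with the fingers until its flat, found by feel or by eye, squarely faces the slot in the splash guard; then lift the hub up off its post, lower it over the spindle with its set-screw lug towards the slot so that the screw comes onto the flat, and press it fully home against the spring onto the bearing seat. Finish holding it pressed home there, so that a colleague can tighten the screw through the slot, and leave the other parts on the stand and the glass flask and jar where they are.

Things in the scene. Friction and masses are not known exactly. Their poses are not given: they have to be found in the camera images.
- changer: Carousel sample changer without its carousel: light grey case, fixed, place and yaw vary. Origin at bench height under the spindle axis; z up; +x points from the spindle to the slot in the splash guard. The case reaches 145 mm to either side in x and from -195 to +135 mm in y; its deck is 60 mm above the bench.
- spindle_end (a point): End of the upright steel spindle on its axis, 135 mm above the bench (fixed to the case, does not show the turn). 18 mm round, chamfer 2 mm; its top 50 mm has ONE flat, 3 mm deep and 13.4 mm wide (15 mm from flat to far side). Turns with 0.06 N m drag, stays where left. The flat's direction is not reported: it starts 30 to 92 degrees anticlockwise, from above, of the slot.
- seat (a point): Centre of the top face of the steel bearing seat (64 mm diameter) on the spindle axis, 75 mm above the bench; axes as the changer's. The hub's underside lies here when fully home.
- washer (a joint): Spring washer round the spindle's foot, 31 mm diameter: how far it is pressed down, m. 0 free (5 mm proud of the seat), 0.005 when the hub sits on the seat. It pushes up with 6 N at 0 and 11 N at 0.005.
- slot (a point): Middle of the 33 mm wide slot in the splash guard, 103 mm from the spindle axis, 94 mm above the bench, level with the guard's top. The guard is a thin upright wall all round the spindle, 101 mm inner radius.
- column (a point): Top of the needle-arm column on the changer's case, 262 mm above the bench; the column and its head fill about 50 to 130 mm in x and -130 to -245 mm in y of the changer's frame. Keep clear of it.
- hub: Drive hub, bare aluminium, 0.15 to 0.31 kg: flange 60 mm diameter, 6 mm thick, with a barrel 36 mm diameter up to 40 mm above the underside; 20.4 mm bore right through. It alone has a set-screw lug. Origin: centre of the underside; z up along the bore; +x to the lug. At the start it sits on one of the three posts, its lug within about 75 degrees of world +x.
- screw (a point): Outer face of the hub's set-screw lug, 27 mm from the hub's axis, 20 mm above its underside. The lug is a block 14 mm wide, 16 mm high. In the bore the screw's tip (5 mm diameter, same height) ends 7.2 mm from the axis, so the hub goes down over the spindle only with the lug within about 15 degrees of the flat; otherwise the tip rests on the spindle's end.
- stand: Parts stand, fixed: grey base 280 x 90 x 12 mm with three upright posts in a row along its x, 90 mm apart. Each post has a white shoulder 28 mm in diameter, whose top is 70 mm above the bench, and above that a steel pin of 12 mm diameter up to 122 mm. Origin: centre of the underside; place and yaw vary.
- spacer: Plain aluminium sleeve, 38 mm diameter, 30 mm tall, no flange and no lug, on another post; leave it. Origin: centre of the underside.
- pulley: Toothed belt pulley, 48 mm diameter over its two thin flanges, 30 mm tall, on another post; leave it. Origin: centre of the underside.
- flask: Glass volumetric flask, 72 mm diameter, 159 mm tall, on the bench beyond the stand, to the right of the jar; leave it. Origin: centre of the underside.
- jar: Amber glass jar, 68 mm diameter, 90 mm tall, on the bench beyond the stand, at its far left; leave it. Origin: centre of the underside.
Not all that is in view belongs to the job. What is shaped like the hub but orange or purple is not meant.

How it is judged:
On the way, in this order (a step that is already met when the one before it is completed fails the run):
1. with the hub still on its post, the spindle is turned until its flat faces the slot (x of spindle_c2 in the frame of changer above 0.004 m and y of spindle_c2 in the frame of changer between -0.00097 and 0.00097 m and z of hub in the frame of stand below 0.078 m), for 0.2 s.
2. the hub is lifted clear of its post (z of hub in the frame of stand above 0.124 m and contact force between the fingers and hub above 1 N), for 0.1 s.
At the end, for the whole second after the job is handed in: The hub is held by the fingers (over 2 N), at rest, upright, centred on the spindle within 3 mm and pressed home within 1.5 mm of the seat with the spring washer down over 3.5 mm; its set-screw lug (8 mm sideways, about 17 degrees) and the spindle's flat (about 17 degrees) both face the slot (horizontal distance between hub and seat below 0.003 m and z of hub in the frame of seat below 0.0015 m and angle between hub's own z axis and vertical below 0.06 rad and value of joint washer above 0.0035 m and x of screw in the frame of changer above 0.018 m and y of screw in the frame of changer between -0.008 and 0.008 m and x of spindle_c2 in the frame of changer above 0.003 m and y of spindle_c2 in the frame of changer between -0.0013 and 0.0013 m and contact force between the fingers and hub above 2 N and linear speed of hub below 0.02 m/s); the arm keeps its last pose, push and grip.
It fails at once if another part on the stand, the flask or the jar is moved more than 25 mm (distance of any of spacer, pulley, flask, jar from where it was at the start of the episode above 0.025 m).
It also fails if it takes over 58 s, if anything falls off the work surface, if the arm or the gripper's body presses on something with over 40 N, if the wrist force passes 120 N, or if a joint passes its speed limit or range.

## Working session

There is one attempt and no reset: what is moved stays moved. The work goes in short steps, Python scripts to look and compute and a tool call to move; the robot and the scene stay as the last step left them, time stands still between calls to the robot, and variables do not carry over. Pictures are saved under pics/ and viewed, at most 10 in all, crops included, and the job is handed in when it is done.

Besides the shell and the picture viewer there is one more tool, called in YAML: its name, and indented under it one key for each argument. arm_command: Moves the arm, as the interface text tells. Its arguments: {"type":"object","properties":{"dp":{"type":"array"},"turn":{"type":"array"},"jaw":{"type":"array"}},"required":["dp","turn","jaw"]}

```bash
mkdir -p pics
python3 - <<'E'
from bench import *
import cv2,numpy as np
np.set_printoptions(precision=4,suppress=True)
o=get_obs();print(o)
a=camera("top");b=camera("side")
cv2.imwrite("pics/top.png",a);cv2.imwrite("pics/side.png",b)
w=camera("wrist");cv2.imwrite("pics/wr.png",w)
for n in("top","side","wrist"):print(n,get_calibration(n))
E
```

```text
{'time_s': 0.0, 'q': array([ 1.1017,  0.1815,  1.608 , -0.    ,  1.3538, -0.2063]), 'dq': array([-0.0003,  0.0006, -0.0007, -0.0005,  0.0015, -0.0012]), 'joint_efforts': array([ -0.0017, -44.4891, -35.1321,  -0.0005,   0.0096,  -0.    ]), 'eef_pos': array([0.1491, 0.5548, 0.2304]), 'eef_rot': array([-0.0003,  0.131 ,  0.9914, -0.0008]), 'wrist_force': array([ 0.4636, -0.3223, -0.402 ]), 'torque': array([-0.0173,  0.0077,  0.0251]), 'grasp_force': 0.0, 'opening': 1.0015054073567962}
top {'camera_matrix': array([[507.6986,   0.    , 321.5499],
       [  0.    , 507.6986, 204.1689],
       [  0.    ,   0.    ,   1.    ]]), 'R': array([[ 0.0158, -0.9999,  0.0048],
       [-0.9979, -0.0161, -0.0635],
       [ 0.0636, -0.0037, -0.998 ]]), 't': array([-0.013 ,  0.5326,  1.2785])}
side {'camera_matrix': array([[420.0543,   0.    , 320.0129],
       [  0.    , 420.0543, 195.4001],
       [  0.    ,   0.    ,   1.    ]]), 'R': array([[-0.9731, -0.2302, -0.0061],
       [-0.1244,  0.5479, -0.8272],
       [ 0.1938, -0.8042, -0.5618]]), 't': array([0.5448, 0.2018, 0.9815])}
wrist {'camera_matrix': array([[308.6993,   0.    , 321.0624],
       [  0.    , 308.6993, 199.6725],
       [  0.    ,   0.    ,   1.    ]]), 'mount': array([[-0.0006, -0.9548, -0.2973,  0.0762],
       [ 1.    , -0.0006, -0.    ,  0.0008],
       [-0.0002, -0.2973,  0.9548, -0.1427],
       [ 0.    ,  0.    ,  0.    ,  1.    ]])}
```

View pics/top.png

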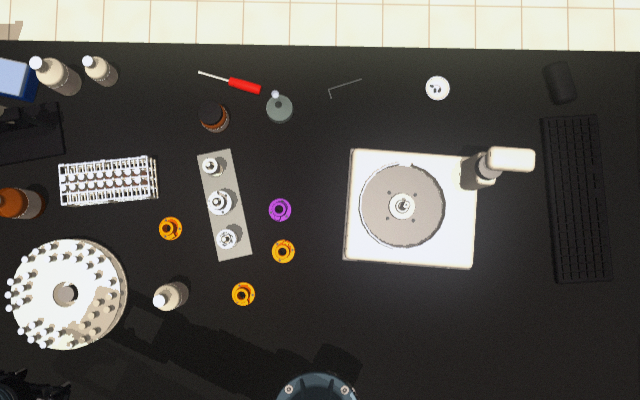

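View pics/side.png

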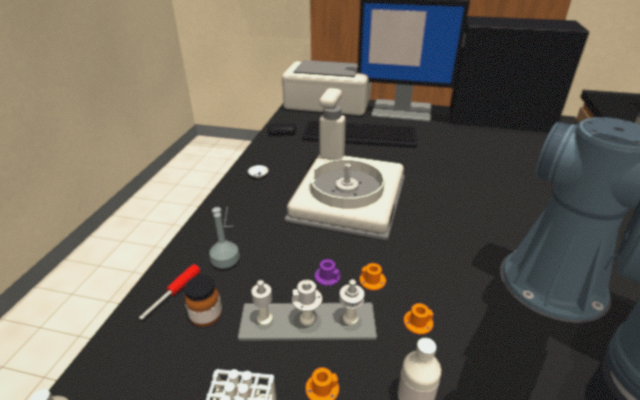

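The top view shows the stand at about (224,205), with parts at (210,165), (219,203) and (227,238). The changer spindle is near (402,206), with the column up-right of it, so changer +x is roughly image up. The side view agrees. Next I'll zoom in.

```bash
cat > h.py <<'E'
from bench import *
import cv2,numpy as np
from scipy.spatial.transform import Rotation as Ro
np.set_printoptions(precision=4,suppress=True)
def Rq(q): return Ro.from_quat([q[1],q[2],q[3],q[0]]).as_matrix()
def cam(n,o=None):
    c=get_calibration(n);K=c["camera_matrix"]
    if n!="wrist": return K,c["R"],c["t"]
    T=np.eye(4);T[:3,:3]=Rq(o["eef_rot"]);T[:3,3]=o["eef_pos"]
    T=np.linalg.inv(T@c["mount"]);return K,T[:3,:3],T[:3,3]
def ray(C,p,z):
    K,R,t=C;d=R.T@np.linalg.inv(K)@[p[0],p[1],1];o=-R.T@t
    return o+d*(z-o[2])/d[2]
def proj(C,X):
    K,R,t=C;c=K@(R@np.asarray(X)+t);return c[:2]/c[2]
def tri(C1,p1,C2,p2):
    P=[C[0]@np.c_[C[1],C[2]] for C in(C1,C2)]
    X=cv2.triangulatePoints(P[0],P[1],np.float64(p1),np.float64(p2)).ravel();return X[:3]/X[3]
E
python3 - <<'E'
from h import *
a=cv2.imread("pics/top.png");b=cv2.imread("pics/side.png")
r=lambda i,x,y,w,h:cv2.resize(i[y:y+h,x:x+w],(400,300),interpolation=cv2.INTER_CUBIC)
cv2.imwrite("pics/z1.png",np.vstack([np.hstack([r(a,160,145,140,105)//1,r(a,340,145,136,102)]),np.hstack([r(b,240,265,140,105),r(b,284,140,120,90)])]))
T=cam("top")
# base outline by grey, deck outline
hsv=cv2.cvtColor(a,cv2.COLOR_BGR2HSV)
g=((hsv[...,1]<40)&(hsv[...,2]>90)).astype(np.uint8)
cs,_=cv2.findContours(g,cv2.RETR_EXTERNAL,cv2.CHAIN_APPROX_NONE)
for c in cs:
    if cv2.contourArea(c)>2500:
        m=cv2.minAreaRect(c);print(cv2.contourArea(c),m)
        for z in(.012,.06):print(z,[ray(T,p,z)[:2] for p in cv2.boxPoints(m)])
E
```

```text
7741.0 ((59.77944564819336, 292.5207824707031), (103.85102081298828, 117.49919128417969), 35.21759033203125)
0.012 [array([0.2507, 0.843 ]), array([0.4953, 0.6847]), array([0.347 , 0.4627]), array([0.1058, 0.6227])]
0.06 [array([0.2581, 0.8119]), array([0.4937, 0.6594]), array([0.3508, 0.4456]), array([0.1185, 0.5997])]
3849.5 ((106.60901641845703, 180.867431640625), (44.8116340637207, 97.07569122314453), 84.42780303955078)
0.012 [array([0.6273, 0.6787]), array([0.6558, 0.4319]), array([0.5409, 0.4166]), array([0.5128, 0.662 ])]
0.06 [array([0.6208, 0.6536]), array([0.6482, 0.416 ]), array([0.5376, 0.4012]), array([0.5105, 0.6376])]
13747.0 ((415.17327880859375, 209.1610107421875), (139.83912658691406, 113.023681640625), 4.23639440536499)
0.012 [array([ 0.3907, -0.0569]), array([ 0.6804, -0.0746]), array([ 0.6595, -0.4348]), array([ 0.37  , -0.4121])]
0.06 [array([ 0.3929, -0.0548]), array([ 0.6719, -0.0718]), array([ 0.6517, -0.4187]), array([ 0.373 , -0.3968])]
3666.0 ((224.02923583984375, 204.38742065429688), (109.1940689086914, 34.98289489746094), 77.98851776123047)
0.012 [array([0.6556, 0.3218]), array([0.676 , 0.2343]), array([0.4028, 0.1691]), array([0.3831, 0.2555])]
0.06 [array([0.648 , 0.3099]), array([0.6676, 0.2257]), array([0.4046, 0.1629]), array([0.3856, 0.2461])]
```

View pics/z1.png

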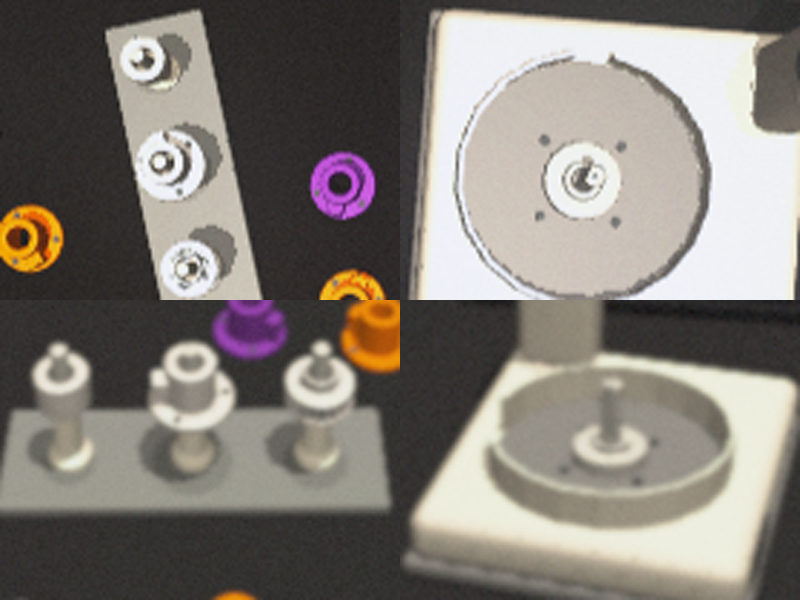

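The hub is on the middle post, centred near (0.529, 0.245). Its lug points roughly towards world +x. The spindle is near (0.515, -0.20), and the slot is at the top of the picture, giving a changer yaw of about -3.4°. Moving the wrist camera over the spindle.

arm_command:
  dp:
    - [-0.8,-0.92,-0.24]
    - [-0.8,-0.92,-0.24]
    - [-0.8,-0.92,-0.24]
    - [-0.8,-0.92,-0.24]
    - [-0.8,-0.92,-0.24]
  turn:
    - [0,0,0]
    - [0,0,0]
    - [0,0,0]
    - [0,0,0]
    - [0,0,0]
  jaw: [1,1,1,1,1]

```text
time_s: 0.78
eef_pos: [0.2831, 0.2795, 0.2916]
eef_rot: [0.0, 0.131, 0.991, 0.0]
wrist_force: [1.1, 0.6, 0.3]
opening: 0.999
grasp_force: 0.0
```

arm_command:
  dp:
    - [-0.8,-0.92,0]
    - [-0.8,-0.92,0]
    - [-0.8,-0.92,0]
    - [-0.8,-0.92,0]
    - [-0.8,-0.92,0]
  turn:
    - [0,0,0]
    - [0,0,0]
    - [0,0,0]
    - [0,0,0]
    - [0,0,0]
  jaw: [1,1,1,1,1]

```text
time_s: 1.4
eef_pos: [0.4166, 0.0049, 0.2913]
eef_rot: [0.0, 0.132, 0.991, 0.0]
wrist_force: [0.6, 0.3, -0.3]
opening: 1.002
grasp_force: 0.0
```

arm_command:
  dp:
    - [-0.6,-0.69,0.28]
    - [-0.6,-0.69,0.28]
    - [-0.6,-0.69,0.28]
    - [-0.6,-0.69,0.28]
    - [-0.6,-0.69,0.28]
  turn:
    - [0,0,0]
    - [0,0,0]
    - [0,0,0]
    - [0,0,0]
    - [0,0,0]
  jaw: [1,1,1,1,1]

```text
time_s: 2.02
eef_pos: [0.5158, -0.2009, 0.2187]
eef_rot: [-0.002, 0.133, 0.991, 0.001]
wrist_force: [0.0, 0.7, 0.3]
opening: 0.998
grasp_force: 0.0
```

Run:
```python
from h import *
o=get_obs();w=camera("wrist");cv2.imwrite("pics/w1.png",w)
print(o["eef_pos"],o["eef_rot"],o["time_s"],o["wrist_force"])
C=cam("wrist",o);p=proj(C,[.515,-.2,.135]);print(p)
c=cv2.resize(w[20:380,80:560],(800,600),interpolation=cv2.INTER_CUBIC);cv2.imwrite("pics/w1z.png",c)
```

```text
[ 0.5158 -0.2009  0.2187] [-0.0019  0.1328  0.9911  0.0007] 2.025 [0.0403 0.6623 0.2922]
[320.7974 205.8721]
```

View pics/w1z.png

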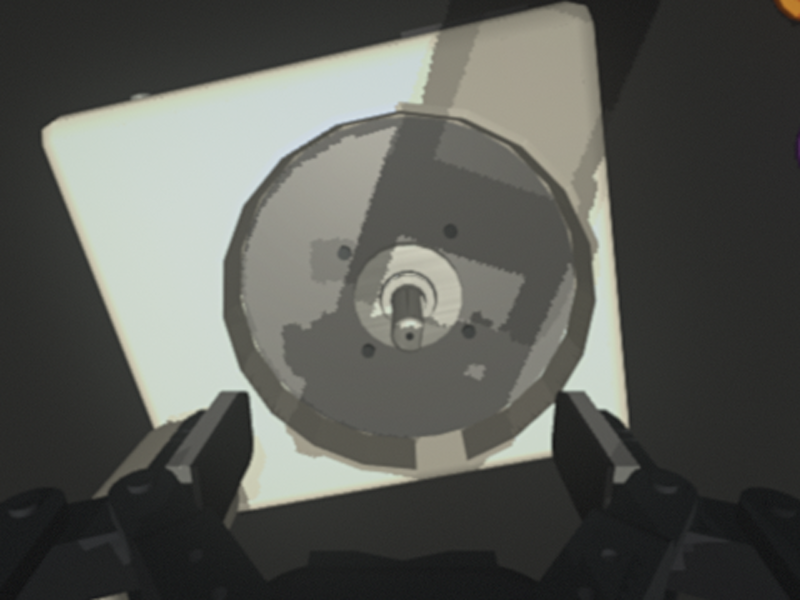

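The wrist view shows the spindle end near full-frame pixel (325,222). The slot is near (344,290), towards +x. Next, the geometry and a close crop of the spindle end.

Run:
```python
from h import *
w=cv2.imread("pics/w1.png")
o=dict(eef_pos=np.array([.5158,-.2009,.2187]),eef_rot=np.array([-.0019,.1328,.9911,.0007]))
C=cam("wrist",o)
S=ray(C,(324.8,222.2),.135);print("end",S)
f=lambda u,v:(80+u*.6,20+v*.6)
A=ray(C,f(416,455),.094);B=ray(C,f(466,447),.094);print("slot",A,B,np.hypot(*(A-B)[:2]))
d=(A+B)/2-S;print(np.hypot(*d[:2]),np.degrees(np.arctan2(d[1],d[0])))
# spindle axis from seat (z .075) circle
q=[ray(C,f(u,v),.075)for u,v in((356,300),(462,293),(405,245))];print("seat pts",q,(q[0]+q[1])/2)
c=cv2.resize(w[195:240,295:355],(800,600),interpolation=cv2.INTER_CUBIC)
c=cv2.convertScaleAbs(c,alpha=1.3,beta=10);cv2.imwrite("pics/w1c.png",c)
```

```text
end [ 0.5289 -0.2005  0.135 ]
slot [ 0.6188 -0.2193  0.094 ] [ 0.6214 -0.1891  0.094 ] 0.030303264921743484
0.09129709238992752 -2.293467191176104
seat pts [array([ 0.5213, -0.2291,  0.075 ]), array([ 0.5335, -0.1685,  0.075 ]), array([ 0.4975, -0.193 ,  0.075 ])] [ 0.5274 -0.1988  0.075 ]
```

View pics/w1c.png

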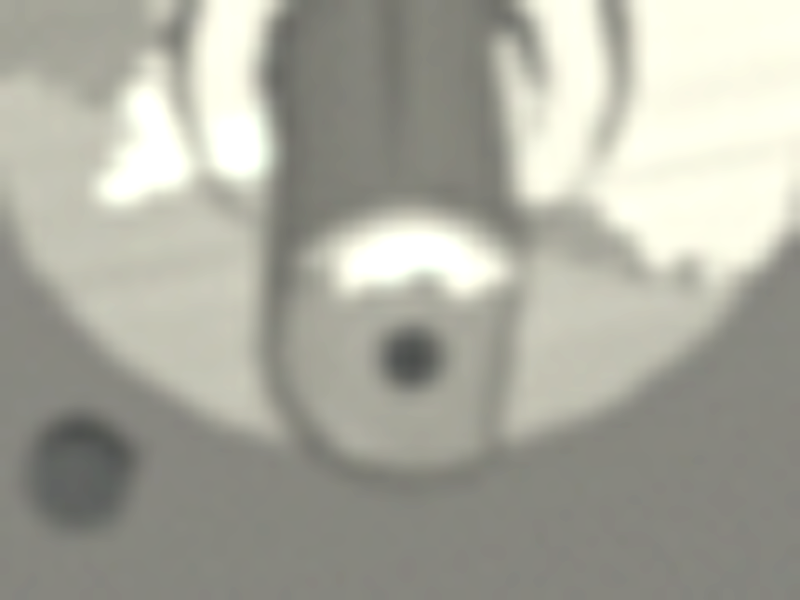

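The crop shows the flat on the image-right side of the spindle end. Its chord runs (518,250) to (500,440), so the normal is at about world 69°, which is roughly 72° anticlockwise of the slot. The jaws are already nearly square to it, so I'll turn 5°, descend and grip.

arm_command:
  dp:
    - [-0.046,0.018,0.2]
    - [-0.046,0.018,0.4]
    - [-0.046,0.018,0.47]
    - [-0.046,0.018,0.47]
  turn:
    - [0,0,0.17]
    - [0,0,0.17]
    - [0,0,0.17]
    - [0,0,0.17]
  jaw: [1,1,1,1]

```text
time_s: 2.58
eef_pos: [0.528, -0.1961, 0.1038]
eef_rot: [-0.001, 0.175, 0.985, 0.0]
wrist_force: [-0.4, -0.4, -0.1]
opening: 0.995
grasp_force: 0.0
```

arm_command:
  dp:
    - [0,0,0]
    - [0,0,0]
    - [0,0,0]
    - [0,0,0]
    - [0,0,0]
  turn:
    - [0,0,0]
    - [0,0,0]
    - [0,0,0]
    - [0,0,0]
    - [0,0,0]
  jaw: [0.3,0.3,0.1,0.1,0.1]

```text
time_s: 3.2
eef_pos: [0.5273, -0.2019, 0.1053]
eef_rot: [-0.0, 0.175, 0.985, -0.004]
wrist_force: [-11.1, -15.5, 4.8]
opening: 0.159
grasp_force: 58.5
```

Run:
```python
from h import *
o=get_obs();print({k:o[k] for k in("eef_pos","eef_rot","wrist_force","torque","opening","grasp_force","q")},"mm",o["opening"]*85)
R=Rq(o["eef_rot"]);print("psi",np.degrees(np.arctan2(R[1,1],R[0,1])))
# deck edges in w1
w=cv2.imread("pics/w1.png")
C=cam("wrist",dict(eef_pos=np.array([.5158,-.2009,.2187]),eef_rot=np.array([-.0019,.1328,.9911,.0007])))
f=lambda u,v:(80+u*.6,20+v*.6)
# deck top edges: left, top, right(zoom px)
for n,a,b in(("L(-y)",(62,180),(150,405)),("T(-x)",(90,112),(400,40)),("R(+y)",(597,60),(622,370)),("B(+x)",(260,508),(545,462))):
    A=ray(C,f(*a),.06);B=ray(C,f(*b),.06);d=B-A;print(n,A[:2],B[:2],np.degrees(np.arctan2(d[1],d[0])))
for p in((416,470),(468,462)):print(ray(C,f(*p),.094))
T=cam("top")
for p in((348,150),(344,260),(470,268)):print("top",ray(T,p,.06)[:2])
t=cv2.imread("pics/top.png")
g=(t.min(2)>170).astype(np.uint8);cs,_=cv2.findContours(g,cv2.RETR_EXTERNAL,cv2.CHAIN_APPROX_NONE)
c=max(cs,key=lambda c:cv2.contourArea(c));P=np.array([ray(T,p,.06)[:2] for p in c[:,0]])
for n,m in(("left",(c[:,0,0]<352)&(c[:,0,1]>165)&(c[:,0,1]<250)),("bot",(c[:,0,1]>255)&(c[:,0,0]>360)&(c[:,0,0]<460))):
    v=cv2.fitLine(P[m].astype(np.float32),cv2.DIST_HUBER,0,.01,.01).ravel();print(n,v,np.degrees(np.arctan2(v[1],v[0])))
```

```text
{'eef_pos': array([ 0.5273, -0.2019,  0.1053]), 'eef_rot': array([-0.0002,  0.1752,  0.9845, -0.0041]), 'wrist_force': array([-11.0674, -15.5357,   4.8474]), 'torque': array([-2.2822,  1.5766, -0.0218]), 'opening': 0.1587401972811591, 'grasp_force': 58.53904588613659, 'q': array([-0.5714,  0.3027,  1.734 , -0.0086,  1.1021, -1.7862])} mm 13.492916768898523
psi 69.82278536437423
L(-y) [ 0.4121 -0.3731] [ 0.5586 -0.3824] -3.626878548140259
T(-x) [ 0.3827 -0.3417] [ 0.3931 -0.1673] 86.59034802366152
R(+y) [ 0.4304 -0.0679] [ 0.6153 -0.0809] -4.013126603990782
B(+x) [ 0.6535 -0.3405] [ 0.6696 -0.1411] 85.40632107787958
[ 0.6289 -0.222   0.094 ]
[ 0.6318 -0.1903  0.094 ]
top [ 0.6659 -0.0679]
top [ 0.3938 -0.0615]
top [ 0.3791 -0.3705]Traceback (most recent call last):
  File "<stdin>", line 18, in <module>
cv2.error: OpenCV(4.12.0) /io/opencv/modules/imgproc/src/linefit.cpp:50: error: (-215:Assertion failed) count > 0 in function 'fitLine2D_wods'
```

The 13.5 mm opening and 58 N grip indicate the pads are on the flat, with ψ = 69.8°. The changer yaw is about -3.7° from the deck edges and slot. I'll relieve the side load and turn 73.5° clockwise.

arm_command:
  dp:
    - [0.008,-0.024,0]
    - [0.008,-0.024,0]
    - [0.008,-0.024,0]
    - [0.008,-0.024,0]
  turn:
    - [0,0,0]
    - [0,0,0.3]
    - [0,0,0.6]
    - [0,0,0.85]
  jaw: [0.1,0.1,0.1,0.1]

```text
time_s: 3.7
eef_pos: [0.5268, -0.2016, 0.1053]
eef_rot: [0.002, 0.39, 0.921, 0.001]
wrist_force: [6.7, 4.9, 3.1]
opening: 0.162
grasp_force: 60.6
```

arm_command:
  dp:
    - [0.003,0.008,0]
    - [0.003,0.008,0]
    - [0.003,0.008,0]
  turn:
    - [0,0,0.3]
    - [0,0,0.6]
    - [0,0,0.8]
  jaw: [0.1,0.1,0.1]

```text
time_s: 4.08
eef_pos: [0.5267, -0.2009, 0.1053]
eef_rot: [0.002, 0.573, 0.82, 0.0]
wrist_force: [1.9, -1.2, 4.0]
opening: 0.155
grasp_force: 60.4
```

arm_command:
  dp:
    - [0,0,0]
    - [0,0,0]
    - [0,0,0]
    - [0,0,0]
    - [0,0,0]
  turn:
    - [0,0,0.3]
    - [0,0,0.6]
    - [0,0,0.8]
    - [0,0,0.8]
    - [0,0,0.8]
  jaw: [0.1,0.1,0.1,0.1,0.1]

```text
time_s: 4.7
eef_pos: [0.5268, -0.2003, 0.1052]
eef_rot: [0.001, 0.729, 0.684, 0.001]
wrist_force: [2.1, 1.4, 4.5]
opening: 0.159
grasp_force: 60.8
```

Run:
```python
from h import *
o=get_obs();print({k:o[k] for k in("time_s","eef_pos","wrist_force","torque","opening","grasp_force","q")})
R=Rq(o["eef_rot"]);print("psi",np.degrees(np.arctan2(R[1,1],R[0,1])))
```

```text
{'time_s': 4.7, 'eef_pos': array([ 0.5268, -0.2003,  0.1052]), 'wrist_force': array([2.0505, 1.3777, 4.4695]), 'torque': array([ 0.1186, -0.1046, -0.0673]), 'opening': 0.15909539842503304, 'grasp_force': 60.82463248012573, 'q': array([-0.5744,  0.2993,  1.7385,  0.0011,  1.1006, -0.5111])}
psi -3.656704839718583
```

Turned: ψ is -3.66° with the flat still gripped, and the spindle axis is about (0.528, -0.2004). Now I'll release, rise and check.

arm_command:
  dp:
    - [0,0,0]
    - [0,0,0]
    - [0,0,0]
    - [0,0,0]
  turn:
    - [0,0,0]
    - [0,0,0]
    - [0,0,0]
    - [0,0,0]
  jaw: [0.5,0.8,0.8,0.8]

```text
time_s: 5.2
eef_pos: [0.5252, -0.2, 0.1036]
eef_rot: [-0.0, 0.729, 0.684, -0.0]
wrist_force: [0.5, -0.6, -0.9]
opening: 0.799
grasp_force: 0.0
```

arm_command:
  dp:
    - [0,0,-0.25]
    - [0,0,-0.45]
    - [0,0,-0.45]
    - [0,0,-0.45]
  turn:
    - [0,0,0]
    - [0,0,0]
    - [0,0,0]
    - [0,0,0]
  jaw: [0.8,0.8,0.8,0.8]

```text
time_s: 5.7
eef_pos: [0.525, -0.1998, 0.2158]
eef_rot: [-0.0, 0.729, 0.684, -0.0]
wrist_force: [-0.3, -0.1, 0.4]
opening: 0.801
grasp_force: 0.0
```

Run:
```python
from h import *
o=get_obs();w=camera("wrist");cv2.imwrite("pics/w2.png",w)
C=cam("wrist",o);p=proj(C,[.528,-.2004,.135]);s=proj(C,[.528+.101*np.cos(-.0645),-.2004+.101*np.sin(-.0645),.094]);print(o["eef_pos"],p,s)
x,y=np.int32(p);y=max(y,23)
a=cv2.resize(w[y-22:y+23,x-30:x+30],(400,300),interpolation=cv2.INTER_CUBIC)
cv2.circle(w,tuple(np.int32(s)),2,(0,0,255),-1)
b=cv2.resize(w,(480,300));cv2.imwrite("pics/w2c.png",np.hstack([a,b[:,40:440]]))
```

```text
[ 0.525  -0.1998  0.2158] [325.1962 209.2081] [437.796  194.2361]
```

View pics/w2c.png

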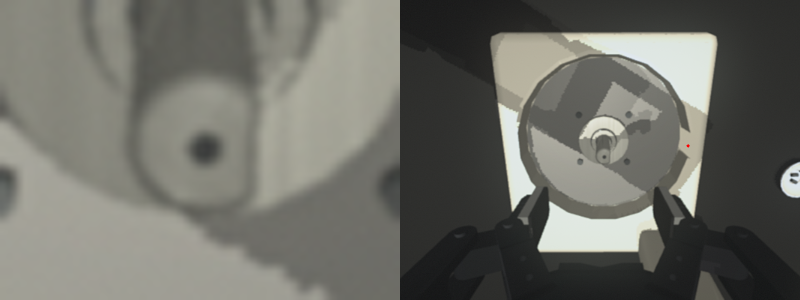

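The flat now faces image right, towards the slot. The predicted slot point sits slightly low, so I'll zoom in on the slot to refine the yaw.

Run:
```python
from h import *
w=cv2.imread("pics/w2.png")
c=cv2.resize(w[155:230,380:480],(800,600),interpolation=cv2.INTER_CUBIC);cv2.imwrite("pics/w2s.png",c)
```

```text
(no output)
```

View pics/w2s.png

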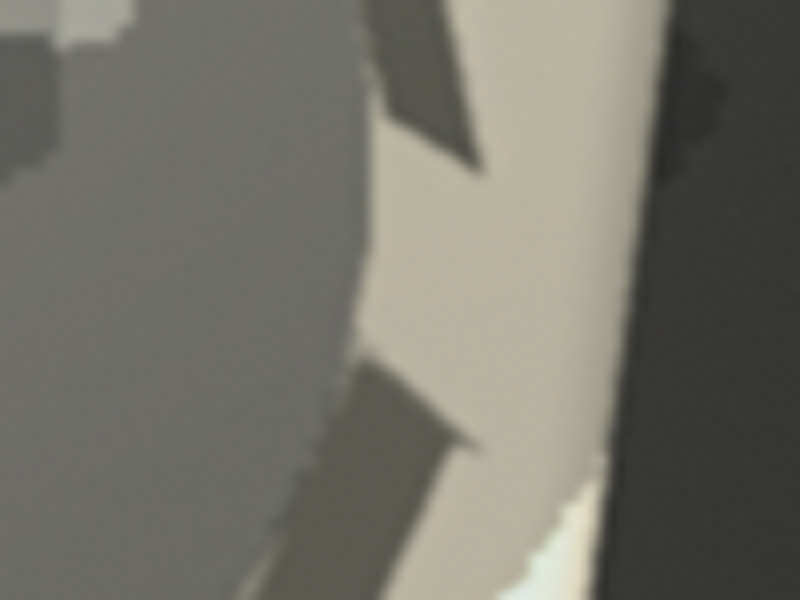

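The slot's upper corners are at zoom (483,172) and (465,445), and its deck-level corners are at (388,118) and (362,355).

Run:
```python
from h import *
o=get_obs();C=cam("wrist",o)
f=lambda u,v:(380+(u+.5)/8-.5,155+(v+.5)/8-.5)
S=ray(C,(325.6,209.2),.135);print("end",S)
for z,a,b in((.094,(483,172),(468,445)),(.06,(388,118),(362,355))):
    A=ray(C,f(*a),z);B=ray(C,f(*b),z);M=(A+B)/2;e=B-A
    for s in(S,np.array([.528,-.2004,0])):
        d=M-s;print(z,A,B,np.hypot(*e[:2]),np.hypot(*d[:2]),np.degrees(np.arctan2(d[1],d[0])),np.degrees(np.arctan2(e[1],e[0]))+90)
# deck right edge
for p,q in(((655,150),(625,350)),):
    A=ray(C,f(*p),.06);B=ray(C,f(*q),.06);e=B-A;print(np.degrees(np.arctan2(e[1],e[0]))+90)
w=cv2.imread("pics/w2.png")
T=cam("top");print("hub ctr",ray(T,(219,203),.11))
t=cv2.imread("pics/top.png")
```

```text
end [ 0.5277 -0.1997  0.135 ]
0.094 [ 0.6288 -0.1897  0.094 ] [ 0.6287 -0.2212  0.094 ] 0.03156253381096415 0.10118611458038264 -3.251949245157063 -0.2619568288240117
0.094 [ 0.6288 -0.1897  0.094 ] [ 0.6287 -0.2212  0.094 ] 0.03156253381096415 0.10087036401484513 -2.8795576091295185 -0.2619568288240117
0.06 [ 0.6297 -0.1907  0.06  ] [ 0.6276 -0.221   0.06  ] 0.030333815135657537 0.10110120943496922 -3.470384195713066 -4.015930143104171
0.06 [ 0.6297 -0.1907  0.06  ] [ 0.6276 -0.221   0.06  ] 0.030333815135657537 0.10078295571730282 -3.098361273273713 -4.015930143104171
-4.42565575805385
hub ctr [0.5257 0.2385 0.11  ]
```

Changer yaw is about -3.4°, so the flat is within 1° of the slot. Next I'll go over to the hub, turning the hand on the way.

arm_command:
  dp:
    - [0.25,-0.013,0]
    - [0.5,-0.026,0]
    - [0.75,-0.04,0]
    - [0.888,-0.053,0]
    - [0.888,-0.053,0]
  turn:
    - [0,0,-0.3]
    - [0,0,-0.6]
    - [0,0,-0.9]
    - [0,0,-0.98]
    - [0,0,-0.98]
  jaw: [1,1,1,1,1]

```text
time_s: 6.38
eef_pos: [0.5249, 0.0249, 0.2143]
eef_rot: [-0.002, 0.53, 0.848, -0.001]
wrist_force: [0.5, -1.4, -0.3]
opening: 1.0
grasp_force: 0.0
```

arm_command:
  dp:
    - [0.2,0.1,0]
    - [0.4,0.2,0]
    - [0.6,0.29,0]
    - [0.8,0.39,0]
    - [0.8,0.39,0]
  turn:
    - [0,0,-0.3]
    - [0,0,-0.6]
    - [0,0,-0.9]
    - [0,0,-0.98]
    - [0,0,-0.98]
  jaw: [1,1,1,1,1]

```text
time_s: 7.0
eef_pos: [0.5265, 0.2471, 0.2146]
eef_rot: [-0.001, 0.298, 0.955, -0.0]
wrist_force: [0.3, -1.0, 1.0]
opening: 0.996
grasp_force: 0.0
```

arm_command:
  dp:
    - [0,0,0]
    - [0,0,0]
    - [0,0,0]
    - [0,0,0]
  turn:
    - [0,0,-0.3]
    - [0,0,-0.6]
    - [0,0,-0.98]
    - [0,0,-0.98]
  jaw: [1,1,1,1]

```text
time_s: 7.5
eef_pos: [0.5274, 0.243, 0.2152]
eef_rot: [-0.001, 0.049, 0.999, -0.001]
wrist_force: [0.5, -0.4, 0.1]
opening: 0.996
grasp_force: 0.0
```

Run:
```python
from h import *
o=get_obs();w=camera("wrist");cv2.imwrite("pics/w3.png",w);np.save("o3.npy",np.r_[o["eef_pos"],o["eef_rot"]])
R=Rq(o["eef_rot"]);print(o["time_s"],o["eef_pos"],"psi",np.degrees(np.arctan2(R[1,1],R[0,1])))
C=cam("wrist",o);p=np.int32(proj(C,[.529,.245,.11]));print(p)
cv2.imwrite("pics/w3c.png",cv2.resize(w[p[1]-75:p[1]+75,p[0]-100:p[0]+100],(800,600),interpolation=cv2.INTER_CUBIC))
```

```text
7.5 [0.5274 0.243  0.2152] psi 84.34407588740969
[322 200]
```

View pics/w3c.png

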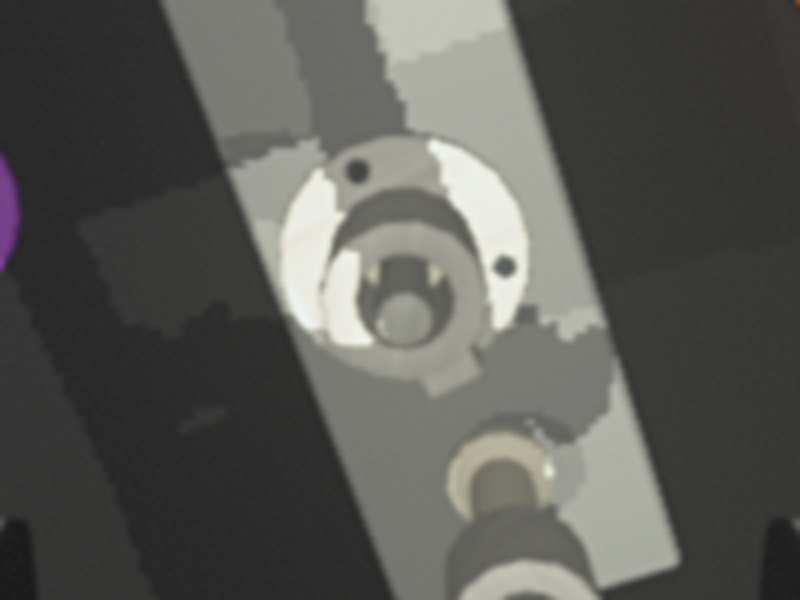

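The hub's barrel top is centred at crop (405,298). The lug's outer top edge runs (430,395) to (478,368).

Run:
```python
from h import *
v=np.load("o3.npy");C=cam("wrist",dict(eef_pos=v[:3],eef_rot=v[3:]))
f=lambda u,v:(222+(u+.5)/4-.5,125+(v+.5)/4-.5)
B=ray(C,f(405,298),.110);e=[ray(C,f(*p),.11) for p in((322,298),(487,298))];print("barrel",B,"dia",np.linalg.norm(e[0]-e[1]))
F=[ray(C,f(*p),.076) for p in((280,255),(527,255))];print("flange",(F[0]+F[1])/2,np.linalg.norm(F[0]-F[1]))
P=ray(C,f(405,320),.122);print("pin",P)
a=ray(C,f(430,397),.098);b=ray(C,f(481,368),.098);M=(a+b)/2;d=M-B;print("lug",a,b,np.linalg.norm(a-b),np.hypot(*d[:2]),np.degrees(np.arctan2(d[1],d[0])),"edge normal",np.degrees(np.arctan2((b-a)[1],(b-a)[0]))-90)
```

```text
barrel [0.5281 0.2452 0.11  ] dia 0.034669770216631736
flange [0.5279 0.245  0.076 ] 0.05838620051369493
pin [0.529 0.245 0.122]
lug [0.5556 0.2482 0.098 ] [0.5498 0.2602 0.098 ] 0.013350521971600351 0.026221225534156522 20.1721483748407 edge normal 25.834202050316705
```

The barrel is at (0.528, 0.245) with the expected diameter, and the lug yaw is about 22°. I'll grip with the jaws square to the lug (ψ about 112°).

arm_command:
  dp:
    - [-0.004,0.008,0]
    - [-0.004,0.008,0.15]
    - [-0.004,0.008,0.3]
    - [-0.004,0.008,0.48]
    - [-0.004,0.008,0.55]
  turn:
    - [0,0,-0.35]
    - [0,0,-0.7]
    - [0,0,-0.9]
    - [0,0,-0.9]
    - [0,0,-0.9]
  jaw: [1,1,1,1,1]

```text
time_s: 8.18
eef_pos: [0.5265, 0.2455, 0.0757]
eef_rot: [-0.003, -0.185, 0.983, -0.0]
wrist_force: [-0.2, -0.3, 0.6]
opening: 1.001
grasp_force: 0.0
```

arm_command:
  dp:
    - [0,0,0]
    - [0,0,0]
    - [0,0,0]
    - [0,0,0]
  turn:
    - [0,0,0]
    - [0,0,0]
    - [0,0,0]
    - [0,0,0]
  jaw: [0.6,0.3,0.3,0.3]

```text
time_s: 8.68
eef_pos: [0.5303, 0.247, 0.0812]
eef_rot: [0.002, -0.187, 0.982, -0.0]
wrist_force: [-0.5, -0.8, 6.3]
opening: 0.41
grasp_force: 60.3
```

The grip is firm at opening 0.41, about 36 mm. Lifting.

arm_command:
  dp:
    - [0,0,-0.1]
    - [0,0,-0.25]
    - [0,0,-0.42]
    - [0,0,-0.42]
    - [0,0,-0.42]
  turn:
    - [0,0,0]
    - [0,0,0]
    - [0,0,0]
    - [0,0,0]
    - [0,0,0]
  jaw: [0.3,0.3,0.3,0.3,0.3]

```text
time_s: 9.3
eef_pos: [0.5277, 0.2466, 0.1829]
eef_rot: [-0.001, -0.187, 0.982, -0.0]
wrist_force: [0.1, -0.2, -3.2]
opening: 0.409
grasp_force: 62.0
```

Run:
```python
from h import *
o=get_obs();w=camera("wrist");cv2.imwrite("pics/w4.png",w);np.save("o4.npy",np.r_[o["eef_pos"],o["eef_rot"]])
R=Rq(o["eef_rot"]);print(o["time_s"],o["eef_pos"],"psi",np.degrees(np.arctan2(R[1,1],R[0,1])),R[:,2],o["wrist_force"],o["grasp_force"])
C=cam("wrist",o)
z0=.070+o["eef_pos"][2]-.0812;print("underside",z0)
p=np.int32(proj(C,np.r_[o["eef_pos"][:2],z0+.04]));print(p)
cv2.imwrite("pics/w4c.png",cv2.resize(w[p[1]-60:p[1]+60,p[0]-80:p[0]+80],(800,600),interpolation=cv2.INTER_CUBIC))
```

```text
9.3 [0.5277 0.2466 0.1829] psi 111.54277008640616 [-0.0012 -0.0003 -1.    ] [ 0.0828 -0.1914 -3.1546] 62.02026913873851
underside 0.1716899122928714
[319 289]
```

View pics/w4c.png

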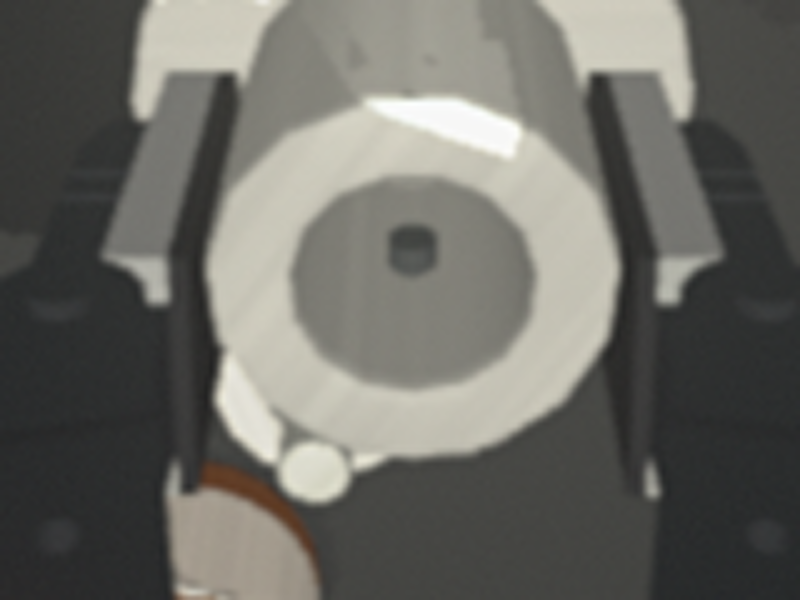

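The bore's top is centred at about (413,281). The screw tip shows at (413,250), on the axis line, so the lug is square to the closing line. I'll work out the hub's place in the hand and the move to the spindle.

Run:
```python
from h import *
v=np.load("o4.npy");C=cam("wrist",dict(eef_pos=v[:3],eef_rot=v[3:]));R=Rq(v[3:])
f=lambda a,b:(319-80+(a+.5)/5-.5,289-60+(b+.5)/5-.5)
z0=.1717
for n,z,pts in(("bore",.04,[(290,283),(537,283),(413,175),(413,390)]),("barrel",.04,[(208,277),(620,277),(413,97),(413,458)]),("tip",.02,[(413,250)])):
    X=np.array([R.T@(ray(C,f(*p),z0+z)-v[:3]) for p in pts]);print(n,X[:,:2]*1e3,"mean",X.mean(0)*1e3)
```

```text
bore [[ 2.2551 -9.5134]
 [ 2.2441 11.3774]
 [12.4686  0.8947]
 [-8.3643  0.8848]] mean [  2.1509   0.9109 -28.8072]
barrel [[  2.8392 -16.4259]
 [  2.8208  18.3744]
 [ 19.5592   0.898 ]
 [-15.3793   0.8815]] mean [  2.46     0.932  -28.8068]
tip [[-6.8873  0.8873]] mean [-6.8873  0.8873 -8.8185]
```

Hub bore centre in the tool frame is about (2.2, 0.6) mm, and the lug points along -tool x (world 21.5°). The target is TCP (0.530, -0.201) with ψ 86.5°.

arm_command:
  dp:
    - [0.08,-0.2,0]
    - [0.16,-0.4,0]
    - [0.24,-0.62,0]
    - [0.323,-0.834,0]
    - [0.323,-0.834,0]
  turn:
    - [0,0,0]
    - [0,0,0]
    - [0,0,0]
    - [0,0,0]
    - [0,0,0]
  jaw: [0.3,0.3,0.3,0.3,0.3]

```text
time_s: 9.98
eef_pos: [0.5289, 0.0195, 0.1819]
eef_rot: [-0.002, -0.184, 0.983, 0.0]
wrist_force: [-0.3, 0.3, -3.5]
opening: 0.411
grasp_force: 62.2
```

arm_command:
  dp:
    - [0.08,-0.2,0]
    - [0.16,-0.4,0]
    - [0.24,-0.62,0]
    - [0.323,-0.834,0]
    - [0.323,-0.834,0]
  turn:
    - [0,0,0.2]
    - [0,0,0.45]
    - [0,0,0.7]
    - [0,0,0.835]
    - [0,0,0.835]
  jaw: [0.3,0.3,0.3,0.3,0.3]

```text
time_s: 10.6
eef_pos: [0.5308, -0.2032, 0.1822]
eef_rot: [-0.001, 0.033, 0.999, 0.0]
wrist_force: [0.4, 0.3, -3.5]
opening: 0.408
grasp_force: 62.3
```

arm_command:
  dp:
    - [0,0,0]
    - [0,0,0]
  turn:
    - [0,0,0]
    - [0,0,0]
  jaw: [0.3,0.3]

```text
time_s: 10.85
eef_pos: [0.5312, -0.1984, 0.183]
eef_rot: [-0.001, 0.029, 1.0, 0.001]
wrist_force: [-0.3, -0.0, -2.2]
opening: 0.405
grasp_force: 62.3
```

Run:
```python
from h import *
o=get_obs();w=camera("wrist");cv2.imwrite("pics/w5.png",w)
R=Rq(o["eef_rot"]);print(o["time_s"],o["eef_pos"],"psi",np.degrees(np.arctan2(R[1,1],R[0,1])),o["wrist_force"],o["grasp_force"])
d=np.array([.5302,-.2008,0])-o["eef_pos"];print("need tool",(R.T@d)/.25)
C=cam("wrist",o);S=np.array([.528,-.2001,.135]);p=proj(C,S);print("spindle px",p)
B=o["eef_pos"]+R@[.0022,.0009,-.0288];b=proj(C,B);print("bore px",b)
x,y=np.int32(b);c=cv2.resize(w[y-45:y+45,x-60:x+60],(800,600),interpolation=cv2.INTER_CUBIC);cv2.imwrite("pics/w5c.png",c)
```

```text
10.85 [ 0.5312 -0.1984  0.183 ] psi 86.62076992929356 [-0.3219 -0.037  -2.1727] 62.29391626082361
need tool [ 0.0025 -0.0105  0.732 ]
spindle px [316.8916 219.2845]
bore px [321.1902 286.0901]
```

View pics/w5c.png

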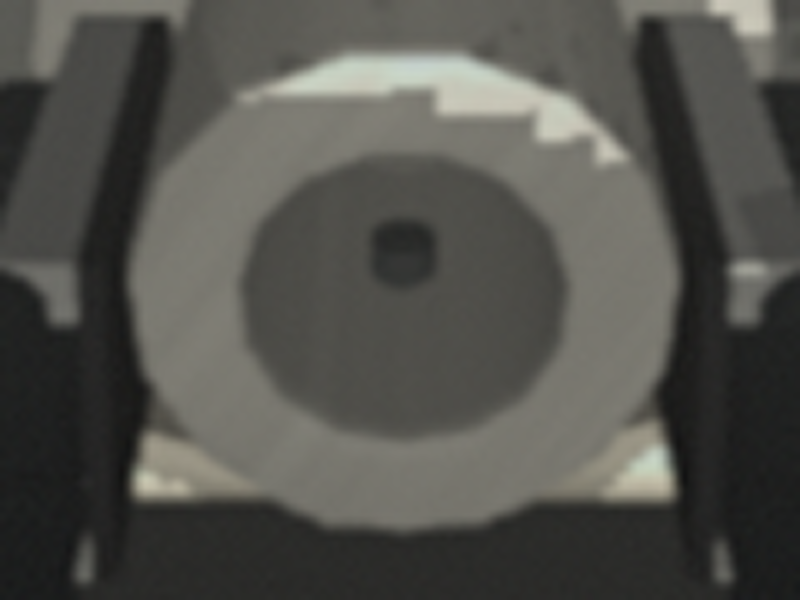

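The hub is held unchanged, square, with the screw tip ahead at (403,253). That was the last picture. I'll make the small shift and come down just above the spindle.

arm_command:
  dp:
    - [0.002,-0.01,0]
    - [0.002,-0.01,0.06]
    - [0.002,-0.01,0.11]
    - [0.002,-0.01,0.11]
    - [0.002,-0.01,0.11]
  turn:
    - [0,0,0]
    - [0,0,0]
    - [0,0,0]
    - [0,0,0]
    - [0,0,0]
  jaw: [0.3,0.3,0.3,0.3,0.3]

```text
time_s: 11.52
eef_pos: [0.5307, -0.2029, 0.1561]
eef_rot: [-0.0, 0.031, 1.0, 0.0]
wrist_force: [0.4, 0.3, -2.9]
opening: 0.406
grasp_force: 62.3
```

arm_command:
  dp:
    - [0,0,0]
    - [0,0,0]
    - [0,0,0]
  turn:
    - [0,0,0]
    - [0,0,0]
    - [0,0,0]
  jaw: [0.3,0.3,0.3]

```text
time_s: 11.9
eef_pos: [0.5309, -0.203, 0.1566]
eef_rot: [0.0, 0.031, 1.0, -0.0]
wrist_force: [0.4, 0.1, -3.0]
opening: 0.408
grasp_force: 62.3
```

arm_command:
  dp:
    - [0.003,0.008,0]
    - [0.003,0.008,0.02]
    - [0.003,0.008,0.04]
    - [0.003,0.008,0.06]
    - [0.003,0.008,0.08]
  turn:
    - [0,0,0]
    - [0,0,0]
    - [0,0,0]
    - [0,0,0]
    - [0,0,0]
  jaw: [0.3,0.3,0.3,0.3,0.3]

```text
time_s: 12.52
eef_pos: [0.53, -0.2008, 0.1357]
eef_rot: [-0.0, 0.031, 1.0, 0.0]
wrist_force: [0.4, -0.1, -3.6]
opening: 0.408
grasp_force: 62.3
```

The spindle has entered the bore with no contact force. Continuing past the screw-tip level.

arm_command:
  dp:
    - [0,0,0.02]
    - [0,0,0.04]
    - [0,0,0.06]
    - [0,0,0.08]
    - [0,0,0.1]
  turn:
    - [0,0,0]
    - [0,0,0]
    - [0,0,0]
    - [0,0,0]
    - [0,0,0]
  jaw: [0.3,0.3,0.3,0.3,0.3]

```text
time_s: 13.15
eef_pos: [0.5301, -0.2008, 0.111]
eef_rot: [0.0, 0.031, 1.0, -0.0]
wrist_force: [0.7, 0.7, -3.0]
opening: 0.407
grasp_force: 62.3
```

arm_command:
  dp:
    - [0,0,0.03]
    - [0,0,0.06]
    - [0,0,0.08]
    - [0,0,0.09]
    - [0,0,0.1]
  turn:
    - [0,0,0]
    - [0,0,0]
    - [0,0,0]
    - [0,0,0]
    - [0,0,0]
  jaw: [0.3,0.3,0.3,0.3,0.3]

```text
time_s: 13.78
eef_pos: [0.5299, -0.2007, 0.0869]
eef_rot: [-0.0, 0.03, 1.0, 0.0]
wrist_force: [-6.1, 3.5, 8.3]
opening: 0.405
grasp_force: 63.4
```

About 11 N of spring force at nearly home. Pressing further to firm it onto the seat.

arm_command:
  dp:
    - [0,0,0.01]
    - [0,0,0.02]
    - [0,0,0.02]
    - [0,0,0.02]
    - [0,0,0.02]
  turn:
    - [0,0,0]
    - [0,0,0]
    - [0,0,0]
    - [0,0,0]
    - [0,0,0]
  jaw: [0.3,0.3,0.3,0.3,0.3]

```text
time_s: 14.4
eef_pos: [0.5299, -0.2007, 0.0862]
eef_rot: [-0.001, 0.03, 1.0, -0.0]
wrist_force: [-19.9, 8.6, 38.8]
opening: 0.411
grasp_force: 67.2
```

It stops at TCP 0.0862, exactly seat height, with 39 N. I'll ease the push a little and settle.

arm_command:
  dp:
    - [0.004,0,-0.006]
    - [0.004,0,-0.006]
    - [0.004,0,-0.006]
    - [0.004,0,-0.006]
  turn:
    - [0,0,0]
    - [0,0,0]
    - [0,0,0]
    - [0,0,0]
  jaw: [0.3,0.3,0.3,0.3]

```text
time_s: 14.9
eef_pos: [0.5298, -0.2007, 0.0862]
eef_rot: [0.001, 0.03, 1.0, -0.0]
wrist_force: [-9.8, 7.4, 23.5]
opening: 0.406
grasp_force: 65.4
```

Run:
```python
from h import *
o=get_obs();R=Rq(o["eef_rot"]);print(o["eef_pos"],o["wrist_force"],"psi",np.degrees(np.arctan2(R[1,1],R[0,1])),"tilt",np.arccos(-R[2,2]),o["grasp_force"],abs(o["dq"]).max(),o["time_s"])
b=R@[.0022,.0006,0]+o["eef_pos"];print("hub",b)
```

```text
[ 0.5298 -0.2007  0.0862] [-9.8247  7.402  23.5105] psi 86.51770737720534 tilt 0.0012754341524978342 65.43444592505693 0.0016762522857235995 14.9
hub [ 0.5277 -0.2     0.0862]
```

Steady at the seat: ψ 86.5°, upright, 23 N down against the 11 N spring plus the seat. The hub is centred on the axis. Handing in.

```bash
python3 -c "
from bench import *
print(hand_in())"
```

```text
the job is handed in; nothing more can be done
None
```

The flat was turned to face the slot, then the hub was fitted over the spindle and pressed home on the seat; I handed in at about 15 s with it still held there (23 N at the wrist, 65 N grip), and no verdict was returned.

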